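Hang the lipped specimen bin on the louvered panel

ROBOT

A 6-joint arm with a two-finger parallel gripper is mounted at the origin on the work surface. World frame = base frame: x ahead of the robot, y to its left, z up, the work surface at z = 0. Lengths are in m, angles in rad, forces in N, time in s.
With the tool pointing down it reaches from about 0.375 to 0.9 m from the base axis. Payload 3.1 kg.
Tool frame: the origin (TCP) lies at the very end of the fingers, on their centre line; the grasp point (between the pads) lies 19 mm behind it; z points along the fingers, y is the direction in which the jaws open and shut (so a half turn about z gives the same grasp; the last joint's range is limited). The gripper opens to 85 mm and grips with 20 to 120 N. Pads are 22 mm wide; open, the fingers measure 114 mm over their backs; the gripper's body (76 mm by 85 mm) begins 54 mm behind the grasp point. The pads swing forward as they close: fully open they stand 13 mm farther back than shut.
Start: joints at [-1.29, 0.527, 1.433, -0, 1.181, -0.178], TCP at [0.277, -0.56, 0.231] pointing down, gripper open.
Joint ranges: [-3.08, 3.08], [-0.75, 2.2], [0.22, 2.44], [-1.43, 4.57], [0, 2.65], [-2.85, 2.85]. Speed limits (rad/s): [2.79, 2.79, 3.14, 3.14, 3.14, 3.14].

INTERFACE

Orientations are given as a unit quaternion [w, x, y, z].
In Python, from bench import manip gives the robot as it stands. The module is installed in compiled form; this text tells all that it offers. Calls block until the motion is done:
- manip.move_pose(position, orientation): joint-space move of the TCP to a pose.
- manip.move_linear(position, velocity=0.15, frame=None, f_stop=None): straight line of the TCP; frame=None keeps the orientation; velocity is the mean speed in m/s. With f_stop (N) it stops when the force on the tool has changed by that much, and returns True; else False.
- manip.move_joints(angles): joint-space move.
- manip.release() and manip.close(squeeze=None): open the fingers fully, or close them until they stop; squeeze is the grip in N (None keeps the last).
- manip.pause(seconds).
- manip.ik(position, orientation): joint angles nearest the present ones, or None.
- manip.observe(): the state.
- manip.grab_frame(name): name is "side" or "top" or "wrist"; returns a dict with "frame" (384x512x3 uint8, red, green, blue), "z_map" (384x512 float32, m along the optical axis (not along the pixel's ray), 0 where there is no reading), "camera_matrix" (3x3 intrinsics, pixels), "xyz" and "rotation" of the camera in the world; the wrist camera has in their place "tool_from_camera" (4x4, takes a point from camera to tool coordinates, whose origin is the TCP and whose axes are the flange's). Camera axes: x right, y down, z forward; pixel columns grow to the right and rows downward; lengths in m; the calibration is good to about 2 mm. A picture is of the moment at which its call begins: read the wrist's pose just before it.
A pose or a line that the arm cannot do raises manip.PlanningError and nothing moves.
- manip.finish_job(): hands the job in, once; it reports no verdict.
The state is a dict: "time_s": time; "joint_pos": joint angles; "dq": joint speeds; "joint_efforts": joint torques, N m; "ee_pos": TCP position; "orientation": TCP orientation; "force": force on the tool from outside, world axes, zero at the start; "moment": the same for the moment, N m; "width": finger opening in m.
Only numpy, scipy, OpenCV 4.12 (cv2) and the standard library are available. Lean on these libraries where they do the work, as an engineer would, in place of code of your own. Each camera call takes 0.05 s, during which the arm holds its last target.

TASK

Two small open grey bins stand loose on the inspection bench; only one has a slanted catch lip along one end. Pick up that lipped bin, lift it over the top rail of the louvered panel and let it down so that its lip catches over the rail in the free gap between the two bins already hanging there, on the same side and the same way round as they are, about midway between them, and leave it hanging there. Leave the plain bin without a lip where it stands.

Things in the scene. Friction and masses are not known exactly. Their poses are not given: they have to be found in the camera images.
- bin_center (a point): Centre (30 mm above the underside) of the loose lipped bin: open grey plastic box 84 long (x) x 50 wide (y) x 60 mm high, walls 4 mm, about 0.12 kg, standing upright on the bench. Its +x points to the end with the lip, at the start roughly away from the robot; z up. Grip it from above across its 50 mm width. Empty.
- bin_lip (a point): Top of the hollow under the bin's lip, mid-width: 50 mm from bin_center along +x, 26 mm above it. The lip (46 mm wide) leaves the +x wall level with the rim, then slants out and down to a free edge 27 mm above the underside, 35 mm out. The hollow is 16 mm wide (x) at its top, 31 mm at its mouth. Hung, the bin leans forward about 13 degrees and this point lies at the rail's top edge.
- bay (a point): Middle of the rail's top edge, 120 mm above the bench, midway between two bins hung for good at 135 mm either side (220 mm free between them, highest points at 130 mm). Rail: top of a fixed upright aluminium louvered sheet 4 mm thick (x), 330 mm long (y), free behind; +x points away from the robot, z up. Bins hang on its -x (robot) side, lips hooked over to +x.
- plain_center (a point): Centre (half-way up) of the loose plain bin: same grey plastic and 84 x 50 x 60 mm body, length along x, but no lip. To be left alone. It and the lipped bin may stand in either of two places.
Things that resemble listed ones, but are neither listed nor needed, are in the scene too. Leave any green or yellow look-alike of the part that bears bin_center alone.

How it is judged:
On the way:
1. the lipped bin is lifted up to the height of the rail (its centre more than 115 mm above the bench) (height (world z) of bin_center above 0.115 m), for 0.1 s.
At the end, for the whole second after the job is handed in: The lipped bin hangs at rest on the robot's side of the rail: the top of its lip's hollow 22 mm before to 13 mm behind the rail, 10 mm below to 16 mm above its top edge, within 45 mm of mid-gap along it; upright within 30 degrees, square to the rail within 17 degrees (x of bin_lip in the frame of bay between -0.022 and 0.013 m and y of bin_lip in the frame of bay between -0.045 and 0.045 m and z of bin_lip in the frame of bay between -0.01 and 0.016 m and x of bin_center in the frame of bay below -0.025 m and angle between bin_center's own z axis and vertical below 0.52 rad and angle between the y axis of bin_center and the y axis of bay, either way round below 0.3 rad and linear speed of lipped_bin below 0.02 m/s); the robot touches nothing.
It fails at once if the plain bin is moved by more than 30 mm (distance of plain_center from where it was at the start of the episode above 0.03 m).
It also fails if it takes over 35 s, if anything falls off the work surface, if the arm or the gripper's body presses on something with over 40 N, if the wrist force passes 120 N, or if a joint passes its speed limit or range.

## Working session

There is one attempt and no reset: what is moved stays moved. The work goes in short steps, each a Python script; the robot and the scene stay as the last script left them, time stands still between calls to the robot, and variables do not carry over. Pictures are saved under pics/ and viewed, and the job is handed in when it is done.

```bash
mkdir -p pics
cat > h.py <<'E'
import numpy as np, cv2
from bench import manip
def snap(name,fn):
    s=manip.observe(); f=manip.grab_frame(name)
    cv2.imwrite('pics/'+fn+'.png',cv2.cvtColor(f['frame'],cv2.COLOR_RGB2BGR))
    np.savez('pics/'+fn+'.npz',**{k:v for k,v in f.items()},ee=s['ee_pos'],q=s['orientation'])
    return f
E
python3 - <<'E'
from h import *
s=manip.observe();print(s)
for n in('side','top','wrist'):
    f=snap(n,n+'0'); print(n,f['camera_matrix'].tolist(),f.get('xyz'),f.get('rotation'),f.get('tool_from_camera'))
E
```

```text
{'time_s': 0.0, 'joint_pos': array([-1.29048979e+00,  5.28460739e-01,  1.43389668e+00, -7.01488483e-06,
        1.18141237e+00, -1.78503920e-01]), 'dq': array([-0.00011702,  0.00012825,  0.00094092, -0.00047078, -0.00050661,
        0.00040083]), 'joint_efforts': array([ 1.90725907e-03, -4.42349982e+01, -1.78024310e+01, -4.31495880e-05,
        8.39278742e-03, -1.84163810e-05]), 'ee_pos': array([ 0.27662213, -0.55965139,  0.23033875]), 'orientation': array([-1.08699324e-03,  9.73800937e-01,  2.27399538e-01, -5.86248527e-05]), 'force': array([ 0.64758524,  0.41477787, -0.14435119]), 'moment': array([-0.03980866,  0.01790213, -0.03405724]), 'width': 0.08534991234581123}
side [[357.62906661809666, 0.0, 256.68925537968727], [0.0, 357.62906661809666, 187.21955025709374], [0.0, 0.0, 1.0]] [0.0632331  0.50029332 0.87305036] [ 0.11264417 -0.24984653  0.89046132 -0.36327212] None
top [[446.55588013216135, 0.0, 263.71101314450607], [0.0, 446.55588013216135, 186.27925816605494], [0.0, 0.0, 1.0]] [ 0.33513097 -0.16442883  1.40982275] [-0.04792318  0.71332837 -0.69848683  0.03133923] None
wrist [[299.7145176523852, 0.0, 251.46693267974362], [0.0, 299.7145176523852, 189.6249447344161], [0.0, 0.0, 1.0]] None None [[ 8.82335528e-04 -9.48460905e-01 -3.16892937e-01  8.26565625e-02]
 [ 9.99999593e-01  7.76922238e-04  4.59002972e-04  6.13751269e-04]
 [-1.89145204e-04 -3.16893213e-01  9.48461204e-01 -1.43127198e-01]
 [ 0.00000000e+00  0.00000000e+00  0.00000000e+00  1.00000000e+00]]
```

View pics/side0.png

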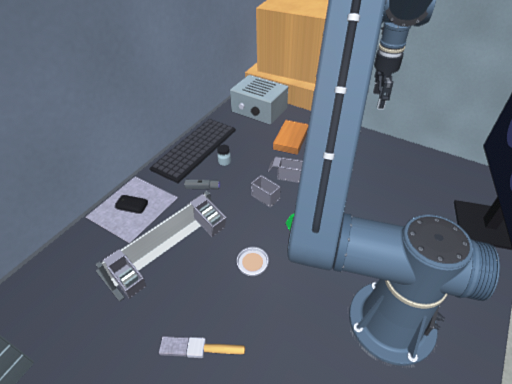

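View pics/top0.png

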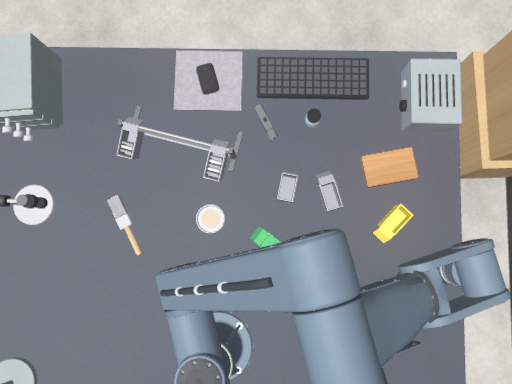

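View pics/wrist0.png

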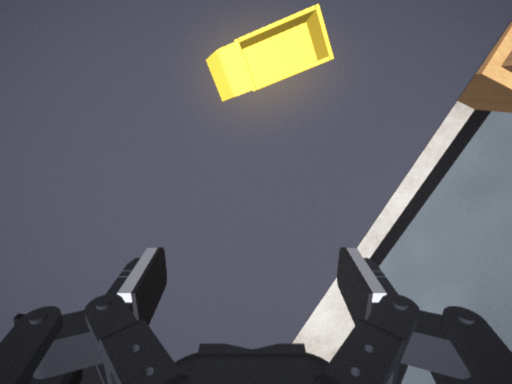

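The top view shows the lipped bin at about (330,190) with its lip toward (325,176). The plain bin is at (287,187), and the rail runs from (120,122) to (232,152) with hung bins at both ends. A yellow decoy is at (393,223) and a green one at (265,237).

```bash
cat >> h.py <<'E'
from scipy.spatial.transform import Rotation as R
def rq(q): q=np.asarray(q).ravel(); return R.from_quat([q[1],q[2],q[3],q[0]]).as_matrix()
def campose(d):
    if 'xyz' in d: return rq(d['rotation']),np.asarray(d['xyz'])
    T=d['tool_from_camera']; Rt=rq(d['q']); return Rt@T[:3,:3], d['ee']+Rt@T[:3,3]
def ray(d,u,v):
    Rc,c=campose(d);K=d['camera_matrix']; r=Rc@np.array([(u-K[0,2])/K[0,0],(v-K[1,2])/K[1,1],1.]);return c,r
def onplane(d,u,v,z): c,r=ray(d,u,v); return c+r*(z-c[2])/r[2]
def proj(d,p):
    Rc,c=campose(d);K=d['camera_matrix'];x=K@(Rc.T@(np.asarray(p)-c));return x[:2]/x[2]
def cloud(d):
    Rc,c=campose(d);K=d['camera_matrix'];z=d['z_map'];v,u=np.mgrid[:z.shape[0],:z.shape[1]]
    P=np.stack([(u-K[0,2])/K[0,0]*z,(v-K[1,2])/K[1,1]*z,z],-1)@Rc.T+c; P[z<=0]=np.nan; return P
def two(d1,p1,d2,p2):
    c1,r1=ray(d1,*p1);c2,r2=ray(d2,*p2)
    t=np.linalg.lstsq(np.stack([r1,-r2],1),c2-c1,rcond=None)[0];a=c1+t[0]*r1;b=c2+t[1]*r2
    return (a+b)/2,np.linalg.norm(a-b)
def load(fn): return dict(np.load('pics/'+fn+'.npz'))
def crop(fn,x0,x1,y0,y1,s,out):
    im=cv2.imread('pics/'+fn+'.png')[y0:y1,x0:x1]; cv2.imwrite('pics/'+out+'.png',cv2.resize(im,None,fx=s,fy=s,interpolation=cv2.INTER_CUBIC))
E
python3 - <<'E'
from h import *
d=load('top0');P=cloud(d)
for uv in [(330,190),(325,177),(287,187),(120,122),(232,152),(175,137),(300,130)]:
    print(uv,P[uv[1],uv[0]].round(3))
crop('top0',100,260,90,200,5,'c1');crop('top0',260,360,160,220,8,'c2')
E
```

```text
(330, 190) [ 0.485 -0.339  0.004]
(325, 177) [ 0.519 -0.317  0.059]
(287, 187) [ 0.492 -0.203  0.004]
(120, 122) [0.665 0.3   0.119]
(232, 152) [ 0.581 -0.036  0.11 ]
(175, 137) [0.623 0.134 0.115]
(300, 130) [ 0.678 -0.242 -0.001]
```

View pics/c1.png

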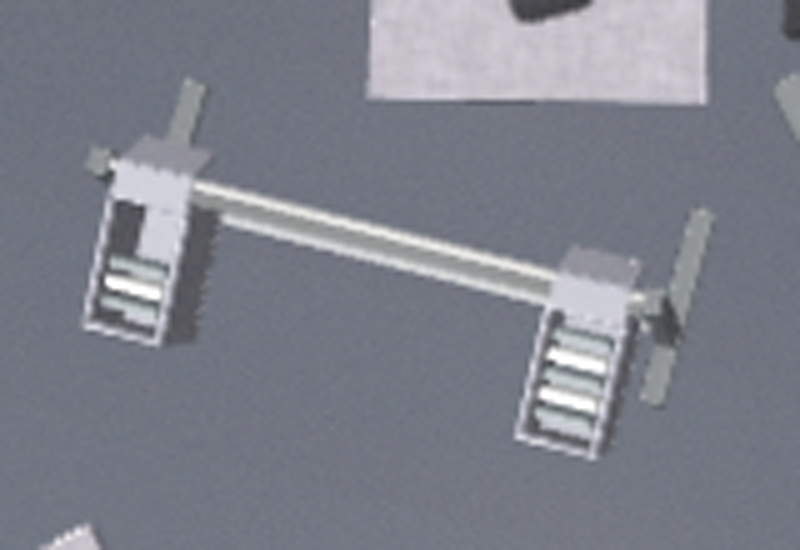

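View pics/c2.png

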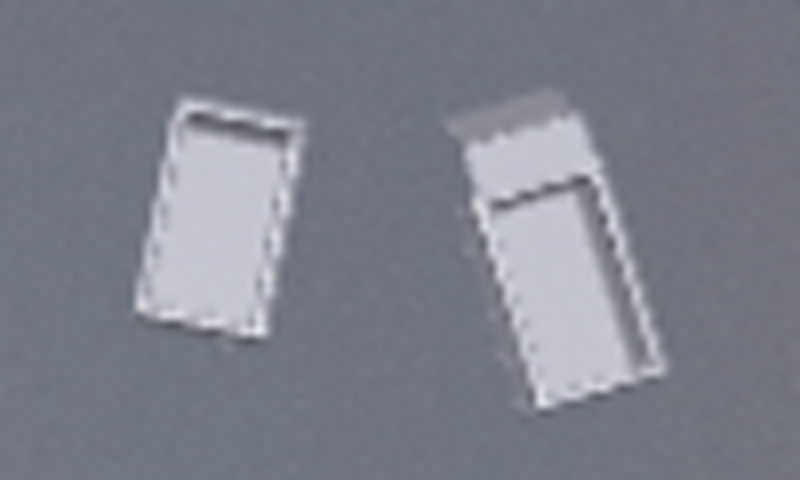

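```bash
cat >> h.py <<'E'
def qd(a,tilt=0):
    # tool down, tool x at yaw a; tilt>0 lowers the -x end
    M=R.from_euler('z',a)*R.from_euler('y',-tilt)*R.from_quat([1,0,0,0])
    x,y,z,w=M.as_quat(); return [w,x,y,z]
E
python3 - <<'E'
from h import *
manip.move_pose([0.46,-0.30,0.22],qd(0.33)); print(manip.observe()['time_s'])
snap('wrist','w1')
manip.move_linear([0.46,-0.38,0.22],0.2); s=manip.observe(); print(s['time_s'],s['joint_pos'])
snap('wrist','w2')
d=load('w1');P=cloud(d);print(np.isfinite(P[...,2]).mean(), np.nanpercentile(P[...,2],[5,50,99]))
E
```

```text
1.3583
1.9583 [-8.78894914e-01  5.02558678e-01  1.51902509e+00  6.64158890e-04
  1.12224683e+00  3.63585916e-01]
0.99615478515625 [-0.00061617  0.00099007  0.30806554]
```

View pics/w1.png

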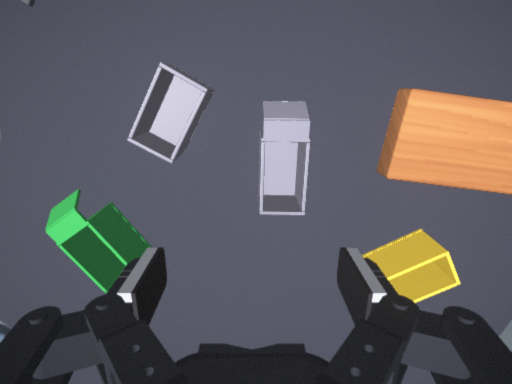

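View pics/w2.png

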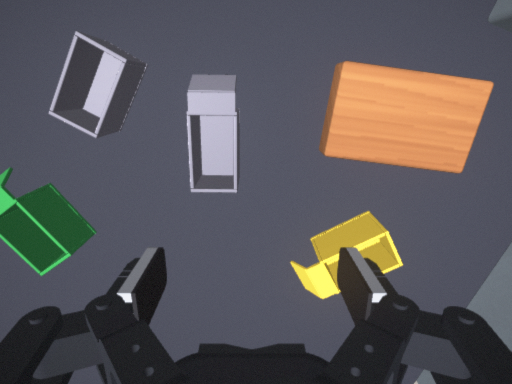

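Run:
```python
from h import *
crop('w1',245,325,90,220,4.5,'c3');crop('w2',170,250,65,195,4.5,'c4')
a=cv2.imread('pics/c3.png');b=cv2.imread('pics/c4.png');cv2.imwrite('pics/c34.png',np.hstack([a,b]))
```

```text
(no output)
```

View pics/c34.png

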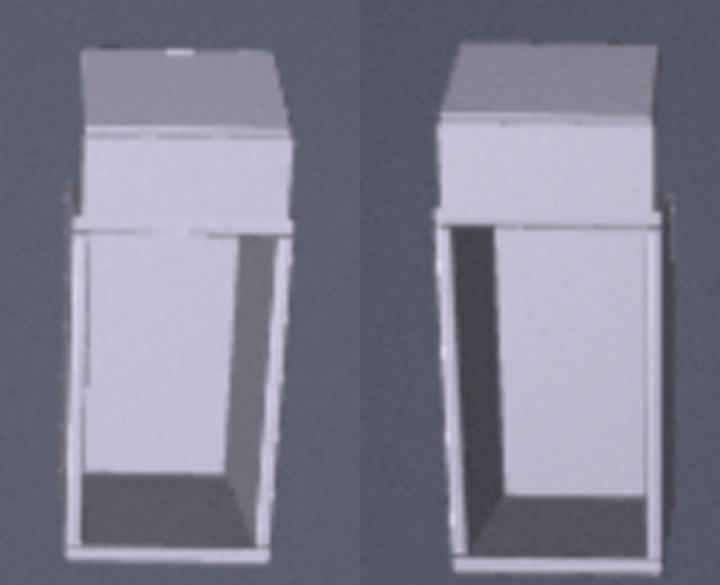

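Run:
```python
from h import *
d1=load('w1');d2=load('w2');t=load('top0');s=4.5
A=[(66,561),(269,561),(72,217),(294,222)];B=[(94,572),(301,572),(76,208),(301,212)]
f=lambda p,x,y:((p[0]+.5)/s-.5+x,(p[1]+.5)/s-.5+y)
Q=[]
for a,b in zip(A,B):
    p,e=two(d1,f(a,245,90),d2,f(b,170,65)); Q.append(p); print(p.round(4),round(e,4), onplane(d1,*f(a,245,90),.06).round(4), onplane(d2,*f(b,170,65),.06).round(4),proj(t,p).round(1))
Q=np.array(Q);print(np.linalg.norm(Q[0]-Q[1]),np.linalg.norm(Q[2]-Q[3]),np.linalg.norm(Q[0]-Q[2]),np.linalg.norm(Q[1]-Q[3]))
v=Q[2]+Q[3]-Q[0]-Q[1];print('center',Q.mean(0),'yaw',np.arctan2(v[1],v[0]))
P=cloud(d1);m=P[180:205,261:263];print(P[214,280],P[120,285])
print(onplane(t,(540+.5)/8-.5+260,(408+.5)/8-.5+160,.06),onplane(t,(665+.5)/8-.5+260,(372+.5)/8-.5+160,.06))
```

```text
[ 0.4186 -0.3252  0.0603] 0.0 [ 0.4185 -0.3253  0.06  ] [ 0.4185 -0.3252  0.06  ] [327.6 210. ]
[ 0.435  -0.3716  0.0617] 0.0001 [ 0.4345 -0.3721  0.06  ] [ 0.4344 -0.3717  0.06  ] [343.1 204.9]
[ 0.4976 -0.299   0.0569] 0.0004 [ 0.4978 -0.2988  0.06  ] [ 0.4981 -0.2996  0.06  ] [319. 184.]
[ 0.5131 -0.3462  0.0605] 0.0003 [ 0.5129 -0.3463  0.06  ] [ 0.5132 -0.3462  0.06  ] [334.7 179.1]
0.04919083824953826 0.04976434493851809 0.08327986539890467 0.08206974903519385
center [ 0.46605147 -0.33549195  0.05985863] yaw 0.317527767115839
[ 0.42646117 -0.34646204  0.06084954] [ 0.52218637 -0.31576929  0.05986615]
[ 0.41696809 -0.32364951  0.06      ] [ 0.43152839 -0.37053548  0.06      ]
```

Triangulating the two wrist views gives a rim height of 0.060, rim corners about 49.5 x 83 mm apart, and a centre at (0.466,-0.335) with yaw about 0.32. That matches the sizes in the text. Next I'll measure the rail.

Run:
```python
from h import *
manip.move_pose([0.52,0.09,0.30],qd(-0.25)); print(manip.observe()['time_s'])
snap('wrist','w3')
manip.move_linear([0.54,0.17,0.30],0.2); s=manip.observe(); print(s['time_s'],s['joint_pos'])
snap('wrist','w4')
```

```text
3.7583
4.3667 [ 1.06973165e-01  3.74164145e-01  1.49801570e+00 -1.05670036e-03
  1.27068644e+00  1.92772386e+00]
```

View pics/w3.png

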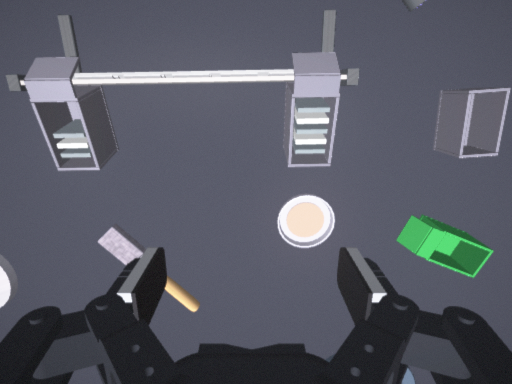

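View pics/w4.png

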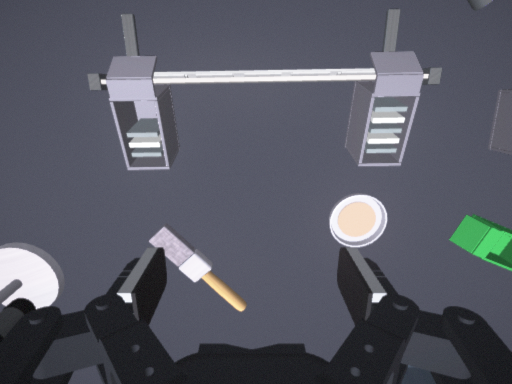

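Both wrist views show the rail crossing near row 76 (columns 12 to 352 in w3, 95 to 435 in w4). The hung bins sit at columns 55 and 315 in w3, and 135 and 396 in w4.

Run:
```python
from h import *
crop('w3',20,350,45,110,2.4,'a');crop('w4',100,430,45,110,2.4,'b')
a=cv2.imread('pics/a.png');b=cv2.imread('pics/b.png')
crop('w3',150,240,60,95,8.8,'e');e=cv2.imread('pics/e.png')[:,:a.shape[1]];cv2.imwrite('pics/c5.png',np.vstack([a,b,e]))
```

```text
(no output)
```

View pics/c5.png

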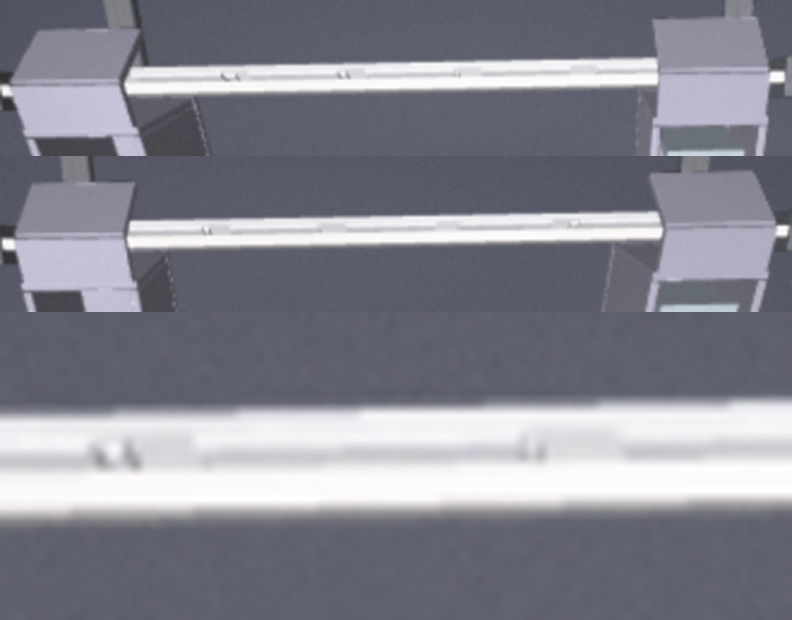

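Run:
```python
from h import *
for fn,u in (('w3',170),('w3',200),('w4',260)):
    d=load(fn);P=cloud(d)
    print(campose(d)[1].round(3))
    for v in range(68,88): print(v,d['frame'][v,u],P[v,u].round(4))
```

```text
[0.6   0.069 0.443]
68 [ 93  94 108] [ 6.551e-01  1.707e-01 -3.000e-04]
69 [ 92  94 106] [0.6538 0.1708 0.0009]
70 [107 108 121] [0.6524 0.171  0.002 ]
71 [172 173 182] [0.6462 0.1613 0.0458]
72 [230 232 234] [0.6449 0.1614 0.0469]
73 [228 229 232] [0.6437 0.1616 0.048 ]
74 [218 219 222] [0.6427 0.162  0.0479]
75 [215 216 220] [0.6419 0.163  0.045 ]
76 [216 215 220] [0.6408 0.1634 0.0449]
77 [223 222 224] [0.6399 0.1643 0.0429]
78 [248 246 246] [0.6313 0.1461 0.1208]
79 [251 249 249] [0.6305 0.1466 0.1201]
80 [251 249 249] [0.6294 0.1466 0.1215]
81 [249 247 247] [0.6286 0.147  0.1209]
82 [202 198 199] [0.6288 0.1506 0.1075]
83 [136 137 140] [0.6314 0.1613 0.0648]
84 [100 102 113] [6.354e-01 1.774e-01 2.000e-04]
85 [ 98  99 112] [ 6.342e-01  1.779e-01 -1.000e-04]
86 [ 94  94 108] [6.329e-01 1.782e-01 5.000e-04]
87 [ 95  95 109] [ 6.317e-01  1.788e-01 -3.000e-04]
[0.6   0.069 0.443]
68 [ 95  95 110] [ 6.449e-01  1.308e-01 -1.000e-04]
69 [ 95  97 110] [ 6.438e-01  1.312e-01 -6.000e-04]
70 [126 126 137] [6.424e-01 1.314e-01 5.000e-04]
71 [233 234 238] [0.6368 0.1251 0.0481]
72 [242 242 2
[... 806 characters left out ...]
71 [234 234 237] [0.638  0.1333 0.048 ]
72 [238 238 241] [0.6369 0.1336 0.0481]
73 [241 242 244] [0.6345 0.1351 0.0803]
74 [219 219 222] [0.6335 0.1354 0.0798]
75 [198 197 202] [0.6326 0.1355 0.0771]
76 [218 215 218] [0.6316 0.1357 0.076 ]
77 [247 244 245] [0.6292 0.1377 0.122 ]
78 [250 248 248] [0.6284 0.1378 0.12  ]
79 [250 248 248] [0.6274 0.1381 0.1211]
80 [247 245 245] [0.6265 0.1383 0.1211]
81 [179 174 176] [0.6259 0.138  0.1042]
82 [119 120 127] [0.6256 0.1366 0.0558]
83 [ 98  99 110] [0.6251 0.1351 0.0008]
84 [ 92  93 106] [0.6238 0.1354 0.0008]
85 [ 93  94 106] [ 6.225e-01  1.357e-01 -6.000e-04]
86 [ 90  92 105] [6.212e-01 1.360e-01 5.000e-04]
87 [ 92  94 107] [0.6199 0.1364 0.0009]
```

Run:
```python
from h import *
for fn in ('w3','w4','top0'):
    d=load(fn);P=cloud(d);F=d['frame'].astype(int)
    m=(P[...,2]>.116)&(P[...,2]<.125)&(P[...,0]>.55)&(P[...,0]<.72)&(F.min(2)>225)
    X=P[m][:,:2]
    c=X.mean(0);
    for _ in range(4):
        c=X.mean(0);u=np.linalg.svd(X-c)[2][0];u*=np.sign(u[1]);n=np.array([u[1],-u[0]]);r=(X-c)@n;X=X[abs(r)<.006] if _<3 else X
    print(fn,len(X),'c',c,'u',u,'yaw',np.arctan2(n[1],n[0]),'width',np.ptp(r),'z',np.median(P[m][:,2]))
    S=((P[...,:2]-c)@u);N=((P[...,:2]-c)@n)
    b=(P[...,2]>.1225)&(P[...,2]<.14)&(abs(N)<.03)&(abs(S)<.2)&(F.min(2)<225)
    L=S[b&(S>.02)];Rr=S[b&(S<-.02)]
    q=lambda x:np.percentile(x,[3,97])
    l,rr=q(L),q(Rr);mid=(l.mean()+rr.mean())/2
    print(len(L),len(Rr),l,rr,'sep',l.mean()-rr.mean(),'bay',c+u*mid)
    a=np.zeros(F.shape[:2],np.uint8);a[b]=255;a[m]=128;cv2.imwrite('pics/m_%s.png'%fn,a)
# two-view check of lip fold corner heights
f=lambda p,x,y:((p[0]+.5)/2.4-.5+x,(p[1]+.5)/2.4-.5+y)
d3,d4=load('w3'),load('w4')
for a,b in [((13,83),(20,238-156)),((657,70),(662,224-156)),((768,73),(774,229-156)),((120,86),(127,238-156))]:
    print(two(d3,f(a,20,45),d4,f(b,100,45)))
```

```text
w3 923 c [0.62631061 0.13122208] u [0.2302605  0.97312903] yaw -0.23234536626221625 width 0.0038880628667312686 z 0.12047493457449943
873 869 [0.11573118 0.175693  ] [-0.17037621 -0.11013249] sep 0.2859664404124506 bay [0.62693897 0.13387763]
w4 914 c [0.62682386 0.1332454 ] u [0.23004916 0.97317901] yaw -0.23212819584218408 width 0.0039613560747887595 z 0.12053577121215323
891 927 [0.11378134 0.17439392] [-0.17170999 -0.11206965] sep 0.2859774534546675 bay [0.62707666 0.13431483]
top0 11 c [0.62093581 0.11823037] u [0.22927593 0.97336147] yaw -0.23133372739435984 width 0.0022123061463432325 z 0.12098337622013755
98 92 [0.0654543  0.19142308] [-0.15202852 -0.07709737] sep 0.24300163051236115 bay [0.62252649 0.12498342]
(array([0.66439681, 0.2830646 , 0.12840927]), np.float64(0.0005274144999500764))
(array([0.60438274, 0.02486377, 0.12182824]), np.float64(3.7979458519903026e-05))
(array([ 0.59150381, -0.01903207,  0.12429459]), np.float64(0.000704103889670471))
(array([0.65297196, 0.24056113, 0.12899207]), np.float64(0.0006578198997805961))
```

The bay is at (0.627, 0.134, 0.1205) with yaw -0.232. The two views agree, the rail measures 4 mm wide, and the bin separation comes out at 0.266 against the expected 0.27. Next I'll grasp the bin.

Run:
```python
from h import *
a=0.322;c=np.array([0.466,-0.3353])+0.005*np.array([np.cos(a),np.sin(a)])
manip.move_pose([*c,0.13],qd(a))
print(manip.move_linear([*c,0.021],0.12,f_stop=12), manip.observe()['ee_pos'])
manip.close(40); manip.pause(0.2)
s=manip.observe();print(s['width'],s['force'],s['time_s'])
manip.move_linear([*c,0.06],0.1); s=manip.observe();print(s['width'],s['force'],s['time_s'],s['ee_pos'])
manip.move_linear([*c,0.20],0.2)
s=manip.observe();print(s['width'],s['force'],s['time_s'])
snap('wrist','w5')
```

```text
False [ 0.47121624 -0.33409308  0.02161446]
0.04984515189522287 [-0.21261524  0.08391047  4.97445767] 8.0333
0.04989261240745184 [ 1.03291074 -0.00840965 -1.34010086] 8.575 [ 0.47056638 -0.33351812  0.05998004]
0.04910825335783661 [-1.07526819 -0.29705797 -2.06285041] 9.425
```

View pics/w5.png

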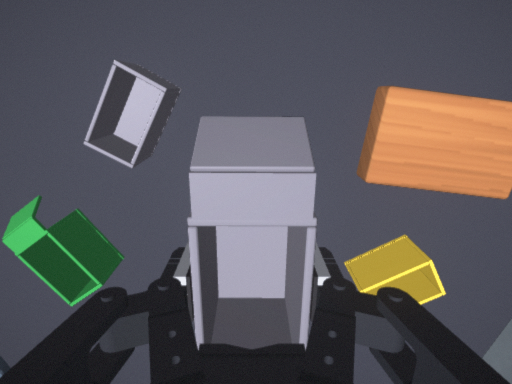

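The bin is held, with its rim crossing at (192..315, 221) and its lip above that. I'll check its pose in the tool frame using depth.

Run:
```python
from h import *
d=load('w5');P=cloud(d);Rt=rq(d['q']);Q=(P-d['ee'])@Rt  # tool coords
for v in list(range(114,224,6)): print(v,Q[v,252].round(4))
print('rim row',[Q[221,u].round(4) for u in (195,225,280,312)])
B=Q[185:212,205:305].reshape(-1,3);c=B.mean(0);n=np.linalg.svd(B-c)[2][2];print('flat',c,n)
```

```text
114 [0.057  0.0011 0.198 ]
120 [ 0.0703  0.0007 -0.0111]
126 [ 0.0682  0.0007 -0.0155]
132 [ 0.0663  0.0007 -0.0196]
138 [ 0.0642  0.0007 -0.0223]
144 [ 0.0625  0.0007 -0.0262]
150 [ 0.0606  0.0007 -0.0287]
156 [ 0.0591  0.0007 -0.0326]
162 [ 0.0572  0.0007 -0.0343]
168 [ 0.0557  0.0007 -0.0375]
174 [ 0.0538  0.0007 -0.0387]
180 [ 0.0512  0.0007 -0.0374]
186 [ 0.049   0.0007 -0.0378]
192 [ 0.047   0.0007 -0.0391]
198 [ 0.0448  0.0007 -0.0394]
204 [ 0.042   0.0007 -0.0381]
210 [ 0.0403  0.0007 -0.0401]
216 [ 0.0372  0.0007 -0.0385]
222 [ 0.0345  0.0007 -0.038 ]
rim row [array([ 0.0352, -0.021 , -0.0386]), array([ 0.0352, -0.0096, -0.0386]), array([ 0.0359,  0.0112, -0.0402]), array([ 0.0353,  0.0235, -0.0387])]Traceback (most recent call last):
  File "<stdin>", line 5, in <module>
    u, s, vh = gufunc(a, signature=signature)
               ~~~~~~^^^^^^^^^^^^^^^^^^^^^^^^
    raise LinAlgError("SVD did not converge")
numpy.linalg.LinAlgError: SVD did not converge
```

```bash
cat >> h.py <<'E'
BAY=np.array([0.627,0.134,0.1205]);YA=-0.232;LIP=np.array([0.045,0,-0.0346])
def tcp(x,y,z,tilt):
    "TCP that brings bin_lip to x,y,z in bay frame"
    q=qd(YA,tilt);w=BAY+R.from_euler('z',YA).apply([x,y,z]);return w-rq(q)@LIP,q
E
python3 - <<'E'
from h import *
t=np.radians(6)
p,q=tcp(-.003,0,.085,t);print(p,manip.ik(p,q))
manip.move_pose(p,q);print(manip.observe()['time_s'])
p,q=tcp(-.003,0,.045,t);manip.move_linear(p,0.1)
s=manip.observe();print(s['time_s'],s['ee_pos']-p,s['width'],s['force'])
snap('wrist','w6');snap('top','top6');snap('side','side6')
d=load('w6');P=cloud(d);Rt=rq(d['q'])
print((P[216,252]-s['ee_pos'])@Rt)
for v in range(60,220,6): print(v,((P[v,252]-BAY)@R.from_euler('z',YA).as_matrix()).round(4))
E
```

```text
[0.58404569 0.14414813 0.16638576] [ 0.07207682  0.54487545  1.62689168 -0.04094861  0.87029054  1.89971169]
11.2667
11.8167 [ 2.83717170e-04 -3.99237097e-04 -9.16250901e-05] 0.04927592948164457 [ 0.44335017  0.31066542 -1.54776107]
[ 3.71836904e-02 -1.58362909e-05 -3.79957267e-02]
60 [ 0.077  -0.0006 -0.1198]
66 [ 0.0722 -0.0006 -0.1199]
72 [ 0.0673 -0.0006 -0.1201]
78 [ 0.0623 -0.0006 -0.12  ]
84 [ 0.0574 -0.0006 -0.1201]
90 [ 0.0524 -0.0006 -0.121 ]
96 [ 0.0473 -0.0006 -0.1207]
102 [ 0.0422 -0.0006 -0.1199]
108 [ 0.037  -0.0006 -0.1196]
114 [ 0.0318 -0.0006 -0.1203]
120 [ 0.0251 -0.0003  0.0241]
126 [ 0.0226 -0.0003  0.0276]
132 [ 0.0202 -0.0003  0.0307]
138 [ 0.0179 -0.0003  0.0335]
144 [ 0.0157 -0.0003  0.0375]
150 [ 0.0137 -0.0003  0.0411]
156 [ 0.0117 -0.0003  0.0441]
162 [ 0.0097 -0.0003  0.0465]
168 [ 0.0077 -0.0003  0.048 ]
174 [ 0.006  -0.0003  0.0507]
180 [ 0.0035 -0.0003  0.0495]
186 [ 0.0013 -0.0003  0.0494]
192 [-0.0009 -0.0003  0.0496]
198 [-0.0032 -0.0003  0.0495]
204 [-0.0058 -0.0003  0.0483]
210 [-0.0082 -0.0003  0.0482]
216 [-0.0108 -0.0003  0.0475]
```

View pics/w6.png

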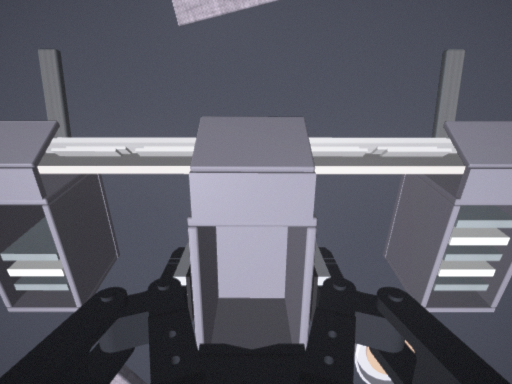

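View pics/side6.png

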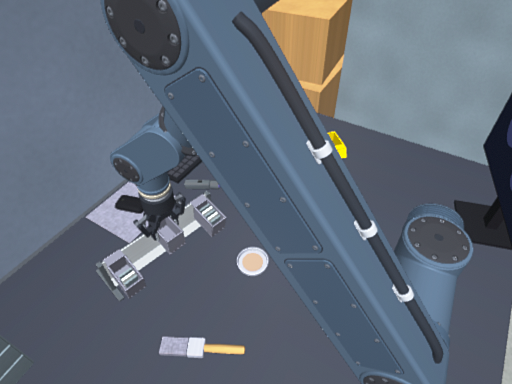

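The bin is centred in the gap: its middle is at column 253, and the inner edges of the gap are at about 60 and 445. I'll check the rail plane in this view, then lower.

Run:
```python
from h import *
d=load('w6');P=cloud(d)
for u in (120,350):
  for v in range(162,178,2): print(u,v,((P[v,u]-BAY)@R.from_euler('z',YA).as_matrix()).round(4))
t=np.radians(6)
p,q=tcp(-.003,0,.012,t);print(manip.move_linear(p,0.08,f_stop=8))
p,q=tcp(-.003,0,-.004,t);print(manip.move_linear(p,0.03,f_stop=5))
s=manip.observe();print(s['time_s'],s['ee_pos']-tcp(-.003,0,0,t)[0],s['force'],s['moment'])
snap('wrist','w7')
```

```text
120 162 [ 0.002   0.0752 -0.0146]
120 164 [ 0.002   0.0716 -0.0061]
120 166 [0.0018 0.069  0.0001]
120 168 [ 0.0004  0.0698 -0.0015]
120 170 [-0.0005  0.0694 -0.0004]
120 172 [-0.0015  0.0695 -0.0005]
120 174 [-0.0225  0.1225 -0.1195]
120 176 [-0.0245  0.123  -0.1202]
350 162 [ 0.0021 -0.0566 -0.0144]
350 164 [ 0.0018 -0.0545 -0.0077]
350 166 [ 0.0017 -0.0521 -0.0004]
350 168 [ 0.0007 -0.0519  0.0003]
350 170 [-0.0004 -0.0522 -0.0001]
350 172 [-0.0014 -0.0521  0.0004]
350 174 [-0.0225 -0.0922 -0.1198]
350 176 [-0.0246 -0.0926 -0.1207]
False
True
12.9917 [ 0.00058646 -0.00012813 -0.00125454] [-0.16025817 -0.22242416  1.40159707] [-0.10007961 -0.13643817 -0.01168567]
```

View pics/w7.png

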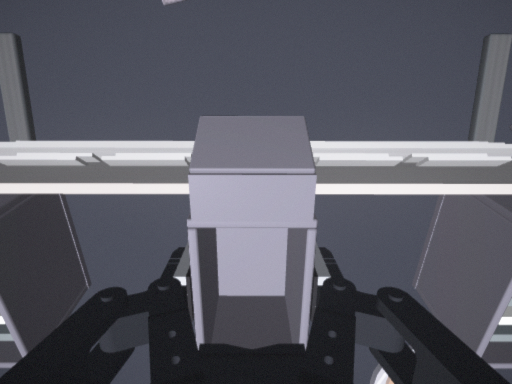

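The lip made contact 1 mm below its nominal height, so it is seated on the rail. In the picture the rail runs at row 188 under the flat of the lip. Releasing now.

Run:
```python
from h import *
manip.release();manip.pause(0.3)
s=manip.observe();print(s['time_s'],s['width'],s['force'])
e=s['ee_pos'];Rt=rq(s['orientation'])
manip.move_linear(e-Rt[:,2]*0.06,0.1)
p=e-Rt[:,2]*0.06
manip.move_linear(p+[-.03,0,0.10],0.2); print(manip.observe()['time_s'])
snap('wrist','w8');snap('side','side8')
d=load('w8');P=cloud(d);L=(P-BAY)@R.from_euler('z',YA).as_matrix()
np.save('pics/L8.npy',L)
```

```text
13.7917 0.08544493066878506 [0.22614499 0.26646279 1.29696117]
15.2167
```

View pics/w8.png

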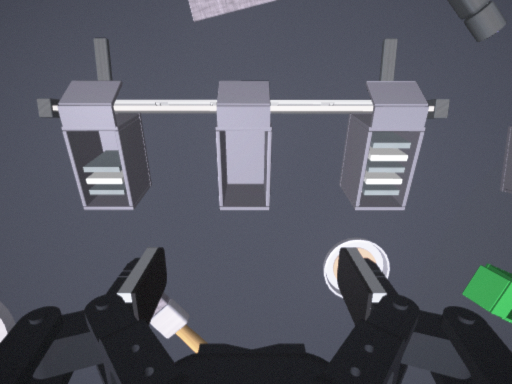

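View pics/side8.png

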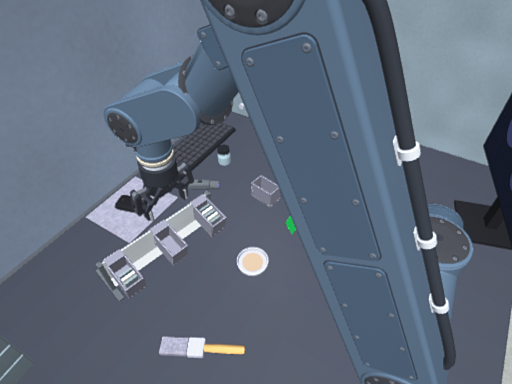

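The bin hangs in line with its neighbours, with its lip over the rail at (245,105) in the wrist view. I'll check the numbers, take a second look to confirm it's at rest, and hand in.

Run:
```python
from h import *
L=np.load('pics/L8.npy')
for v in (86,92,98,104,110,116,122,126,207): print(v,[L[v,u].round(4) for u in ((92 if v<125 else 100),244,394)])
snap('wrist','w9'); a=load('w8');b=load('w9')
print('diff',np.abs(a['frame'][80:215,210:280].astype(int)-b['frame'][80:215,210:280]).mean(), manip.observe()['force'])
P=cloud(load('side8'));
n=L[207,244]-L[122,244];print('lean deg',np.degrees(np.arctan2(n[2],n[0])))
```

```text
86 [array([ 0.0193,  0.1356, -0.0135]), array([ 0.0195, -0.0004, -0.0139]), array([ 0.0198, -0.1355, -0.015 ])]
92 [array([ 0.0136,  0.1333, -0.0077]), array([ 0.0138, -0.0005, -0.0081]), array([ 0.0139, -0.133 , -0.0083])]
98 [array([ 0.008 ,  0.1303, -0.0006]), array([ 0.0082, -0.0007, -0.0012]), array([ 0.0083, -0.1303, -0.0011])]
104 [array([0.0028, 0.1285, 0.0039]), array([ 0.0029, -0.0008,  0.0044]), array([ 0.0031, -0.1289,  0.0029])]
110 [array([-0.0022,  0.1285,  0.005 ]), array([-0.0021, -0.0008,  0.0044]), array([-0.0019, -0.1287,  0.0045])]
116 [array([-0.0071,  0.1301,  0.0031]), array([-0.007 , -0.0007,  0.0034]), array([-0.0069, -0.1297,  0.0034])]
122 [array([-0.0121,  0.1314,  0.0016]), array([-0.012 , -0.0007,  0.002 ]), array([-0.0119, -0.1308,  0.0023])]
126 [array([-0.0156,  0.1255,  0.0003]), array([-0.0154, -0.0006,  0.0005]), array([-0.0153, -0.1319,  0.0006])]
207 [array([-0.0942,  0.1428, -0.0175]), array([-0.0942,  0.0002, -0.0177]), array([-0.0943, -0.149 , -0.0184])]
diff 4.360176366843033 [-0.29388063 -0.50917721  0.18901793]
lean deg -166.55157481686015
```

Run:
```python
from h import *
a=load('w8');b=load('w9');f=lambda s:np.abs(a['frame'][s].astype(int)-b['frame'][s]).mean()
print(f(np.s_[80:215,210:280]),f(np.s_[80:215,60:150]),f(np.s_[220:300,180:300]))
print(proj(load('side0'),[.49,-.2,.06]))
x,y=load('side0')['frame'].astype(int),load('side8')['frame'].astype(int);print('plain diff',np.abs(x-y)[175:207,248:284].mean())
manip.finish_job();print(manip.observe()['time_s'])
```

```text
4.360176366843033 6.29037037037037 1.5378125
[263.43416738 183.74280364]
plain diff 13.128472222222221
the job is handed in; nothing more can be done
the job is handed in; nothing more can be done
```

The lipped bin is hanging on the rail midway between the two fixed bins, and I handed the job in at about 15 s of the 35 s allowed. I gripped it across its width, lifted it over the rail, lowered it tilted 6° until the lip touched, then released and backed off.

- **Position:** after release, its depth profile matched both neighbours to within about 1.5 mm. It sits less than 1 mm off mid-gap and leans about 13.5°, against the expected 13°.
- **Robot contact:** the gripper had backed well clear, and the tool force read under 1 N.
- **At rest:** I compared two pictures taken after release. The change over the bin (4.4) was smaller than over a fixed neighbour (6.3), so I took it as image noise.
- **Plain bin:** it appears at about (265,190) in the side view both before and after, and I never touched it. The brightness in that patch did change, by 13 on average. I put that down to the arm's shadow and did not re-measure the bin's position.
- **Disagreements:** the depth clusters first put the hung bins 286 mm apart instead of 270 mm because they included the rail's end clamps. Corner triangulation gave 266 mm, with the same midpoint to within 2 mm. The overhead camera had too few rail pixels to be useful, so I set its estimate aside.

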